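# Switch off the nut chopper and take off its interlocked lid

### The arm

A 6-joint arm with a two-finger parallel gripper is mounted at the origin on a cart in front of the work surface, level with it; the furniture and walls round the work are solid. World frame = base frame: x ahead of the robot, y to its left, z up, the work surface at z = 0. Lengths are in m, angles in rad, forces in N, time in s.
With the tool pointing down it reaches from about 0.25 to 0.725 m from the base axis. Payload 9.7 kg.
Tool frame: the origin (TCP) lies midway between the tips of the shut fingers; the grasp point (between the pads) lies robot.grip_depth behind it (robot.grip_depth is the distance from the TCP to the grasp point, in m); z points along the fingers, y is the direction in which the jaws open and shut (so a half turn about z gives the same grasp; the last joint's range is limited). The gripper opens to 85 mm and grips with 20 to 120 N. Pads are 22 mm wide; open, the fingers measure 114 mm over their backs; the gripper's body (76 mm by 85 mm) begins 54 mm behind the grasp point. The pads swing forward as they close: fully open they stand 13 mm farther back than shut.
Start: joints at [1.325, 0.087, 0.176, 1.66, 0, 1.571], TCP at [0.134, 0.533, 0.231] pointing down, gripper open.
Joint ranges: [-3.13, 3.13], [-0.85, 1.81], [-1.15, 1.24], [-2.2, 2.28], [-1.44, 1.52], [-3.14, 3.14]. Speed limits (rad/s): [2.22, 2.22, 2.57, 3.14, 3.14, 3.14].

### API

Orientations are given as a unit quaternion [w, x, y, z].
In Python, from rig import robot gives the robot as it stands.
- The arm moves only by the tool jog_arm, never from a script. Its argument "plan" is a list of rows, each an object with "xyz": the shift along the world's x, y, z in mm, a list of three; "twist": the turn about the world's z in rad. A call has 1 to 10 rows; each row shifts and turns the pose as measured when the row begins; what a row does not reach is not made up. A row lasts 1/10 s, in which the tool goes at most 50 mm and 8.59 degrees, less where a joint would pass 70% of its speed; a pose out of reach is approached as far as the arm can. A call is refused whole if a number of a shift passes 50 or a number of a turn 0.15, either way. A call with a gripper value outside its range is refused whole. "grip" is the closure in counts, from 0 (fully open) to 255 (shut), set as the call begins (left out, the last holds). The fingers move at their own pace and stop on an object; "grip_force" is the grip in N (left out, the last holds). Time passes only in rows, so rows that do not move let the fingers close. It gives the time, the measured TCP pose, the force and the opening at its end, in the units of the state.
- robot.sense(): the state, without advancing time (a new reading comes with each control period).
- robot.grab_frame(name): name is "scene" or "top" or "wrist"; returns (picture, depth): 420x560x3 uint8, red, green, blue; 420x560 float32, m along the optical axis (not along the pixel's ray), 0 where there is no reading.
- robot.camera_params(name): a dict with "K" (3x3 intrinsics, pixels), "k1" (the pictures are not rectified: a ray, as slopes to the right and down, at radius r is drawn at 1 + k1 r^2 times it, then the intrinsics apply), "extrinsics" (4x4, takes a point from camera to world coordinates); the wrist camera has in their place "T_tool_cam" (4x4, takes a point from camera to tool coordinates, whose origin is the TCP and whose axes are the flange's). Camera axes: x right, y down, z forward; pixel columns grow to the right and rows downward; lengths in m; the calibration is good to about 2 mm. A picture is of the moment at which its call begins: read the wrist's pose just before it. camera_params takes no time and is no camera call.
- robot.finish_job(): hands the job in, once; it reports no verdict.
Trained networks look in the newest picture that a camera, given by its name, has taken for a name from the list of things; names that differ only in an ending like _2 or _b are one class to them, and where a whole thing is asked for, a point or a joint stands for the part that bears it (a point fixed in the world has none). Each returns a list of dicts, best first, with "score" (0 to 1); they miss things now and then, are a little off and sometimes report something else, mostly with a low value. They report only what shows in the picture. A call takes as long as a camera call.
- robot.look_for(camera, label): "extent" ([centre column, centre row, width, height] in pixels, round what is visible of it).
- robot.silhouettes(camera, label): "region" (420x560 bool, what is visible of it) and "extent" ([centre column, centre row, width, height] in pixels, round what is visible of it).
The state is a dict: "time_s": time; "joint_positions": joint angles; "dq": joint speeds; "effort": joint torques, N m; "tcp_pos": TCP position; "tcp_rot": TCP orientation; "wrist_force": force on the tool from outside, world axes, zero at the start; "moment": the same for the moment, N m; "width": finger opening in m.
Only numpy, scipy, OpenCV 4.12 (cv2) and the standard library are available. Lean on these libraries where they do the work, as an engineer would, in place of code of your own. Each camera call takes 0.05 s, during which the arm holds its last target. There are 200 camera calls.

### The job

The nut chopper on the counter has finished and its bowl is to be washed: turn its switch knob back to off, which clears the lid, then ease the lid round anticlockwise to its open stop, lift it straight off and set it down gently, handle up, flat on the wooden board. The lid's catches are brittle, so feel for the stop and do not strain the lid against the chopper.

Things in the scene. Friction and masses are not known exactly. Their poses are not given: they have to be found in the camera images.
- chopper: White nut chopper, fixed on the counter: base 250 x 176 x 53 mm, steel bowl of 132 mm diameter under a grey lid, switch column in front. Origin under the bowl's axis, z up, x away from the column (knob axis upright at x = -106 mm, y = 0). Three steel catches round the bowl's rim hold the lid's lugs. Lid against chopper (knob included) bears 50 N at most; the seal already makes about 12.
- knob (a joint): Switch knob: rad clockwise seen from above from off; 0 = off, a hard stop; starts running at 0.95 to 1.4. Friction 0.06 N m, stays where left. Below its grip turns a round plate, 54 mm in diameter with one flat, which stands in the lid's forked ear and blocks the lid; only within 0.15 rad of off does the flat let the ear pass.
- knob_grip (a point): Centre of the knob's bar grip, on the knob's axis 176 mm above the counter: black bar 46 mm long (x), 14 mm wide (y), from 161.5 mm (top of the plate) to 189 mm above the counter. Its white line is at its -x end; at off that end points to the front, away from the lid. z up; turns with the knob.
- lid: Grey loose lid, 132 mm across, 0.3 kg. Origin at the centre of its underside (spigot 120 mm across, 8 mm deep, 1.5 mm play in the bowl), z up. Shut: its x is the chopper's x, origin 132 mm above the counter. Opens anticlockwise seen from above; the stop comes 26 to 68 degrees on (the bowl may sit turned, unread), lugs clear only in the last 4 degrees. Forked ear at -x, 85 mm from the axis.
- lid_grip (a point): Centre of the lid's handle block, on the lid's axis, 47.5 mm above its origin; axes as the lid's. Block 70 mm long (x), 58 mm wide (y, to grip), from 30 mm (the lid's top face) to 64 mm above its origin. The rubber seal gives some turning drag (under 0.7 N m); the stop is hard. Once clear the lid is free of bowl and catches after 20 mm straight up; carry it well over the knob.
- board: Wooden serving board, fixed, 172 (x) x 262 (y) x 16 mm; origin at the centre of its underside, on the counter. A lid lying on it has its origin 16 mm above the counter. The lid must not meet it with more than 50 N.
- nut_dessert: Bystander: lidded dessert cup with yellow nut topping, 80 mm wide, 82 mm high; origin at the centre of its foot. Leave it alone.
- sleeve_stack: Bystander: loose stack of brown paper cup sleeves, 68 mm in diameter, 114 mm high; origin at the centre of its foot. Leave it alone.

How it is judged:
By the outcome, as a careful person would: the job done as asked, in the order asked, and still so for the second after the job is handed in, with the robot touching nothing.
It also fails if it takes over 72 s, if anything falls off the work surface, if the arm or the gripper's body presses on something with over 40 N, if the wrist force passes 120 N, or if a joint passes its speed limit or range.

## Working session

There is one attempt and no reset: what is moved stays moved. The work goes in short steps, Python scripts to look and compute and a tool call to move; the robot and the scene stay as the last step left them, time stands still between calls to the robot, and variables do not carry over. Pictures are saved under pics/ and viewed, about 8 in all and at most 12, crops included, and the job is handed in when it is done.

Besides the shell and the picture viewer there is one more tool, called after "Emit:" by a JSON object that holds its "method" and its "body". jog_arm: Moves the arm, as the interface text tells. Its arguments: {"type":"object","properties":{"plan":{"type":"array"},"grip":{"type":"number"},"grip_force":{"type":"number"}},"required":["plan"]}

```bash
ls; mkdir -p pics
cat > h.py <<'E'
import numpy as np, cv2
from rig import robot
from scipy.spatial.transform import Rotation as R
def ext(n,s=None):
    c=robot.camera_params(n)
    if 'extrinsics' in c: return c,np.array(c['extrinsics'])
    s=s or robot.sense(); q=s['tcp_rot']; T=np.eye(4)
    T[:3,:3]=R.from_quat([q[1],q[2],q[3],q[0]]).as_matrix(); T[:3,3]=s['tcp_pos']
    return c,T@np.array(c['T_tool_cam'])
def cloud(n,d,s=None):
    c,T=ext(n,s); K=np.array(c['K']); h,w=d.shape
    u,v=np.meshgrid(np.arange(w),np.arange(h))
    p=cv2.undistortPoints(np.stack([u,v],-1).reshape(-1,1,2).astype(float),K,np.array([c['k1'],0,0,0.])).reshape(h,w,2)
    P=np.dstack([p[...,0]*d,p[...,1]*d,d])
    return P@T[:3,:3].T+T[:3,3]
def proj(n,X,s=None):
    c,T=ext(n,s); X=(np.atleast_2d(X)-T[:3,3])@T[:3,:3]
    return cv2.projectPoints(X,np.zeros(3),np.zeros(3),np.array(c['K']),np.array([c['k1'],0,0,0.]))[0].reshape(-1,2)
def save(f,p): cv2.imwrite('pics/'+f,p[...,::-1])
E
python3 - <<'E'
from h import *
print(robot.sense(),robot.grip_depth)
ims=[]
for n in('scene','top'):
    s=robot.sense();p,d=robot.grab_frame(n);save(n+'0.png',p);C=cloud(n,d,s);np.savez(n+'0.npz',p=p,C=C,d=d)
    for l in('chopper','knob','lid','board','nut_dessert','sleeve_stack'):
        for r in robot.silhouettes(n,l)[:2]:
            m=r['region']&(d>0);X=C[m]
            print(n,l,round(r['score'],2),np.round(r['extent']),m.sum(),np.round(np.percentile(X,[3,50,97],axis=0),3).tolist() if m.sum() else '')
E
```

```text
pics
{'time_s': 0.0, 'joint_positions': array([ 1.32499292e+00,  8.74352711e-02,  1.75114296e-01,  1.65980360e+00,
       -9.84239571e-06,  1.57080660e+00]), 'dq': array([-0.00107211, -0.00035177, -0.00021856, -0.00069273, -0.00122858,
        0.00035433]), 'effort': array([-5.74844016e-04, -5.20390248e+01,  4.64801788e+01,  1.65508571e-02,
       -1.26087725e-04, -2.62876756e-05]), 'tcp_pos': array([0.13377906, 0.5332352 , 0.23058653]), 'tcp_rot': array([-7.65290256e-05,  1.22597602e-01,  9.92456239e-01, -6.59717025e-04]), 'wrist_force': array([-0.27259053,  0.590096  ,  0.41142341]), 'moment': array([-0.01038848,  0.02149332,  0.00325447]), 'width': 0.08570670555876955} 0.0187
scene chopper 0.59 [299. 227. 114. 113.] 5658 [[0.489, -0.118, 0.026], [0.548, -0.049, 0.058], [0.698, 0.057, 0.175]]
scene knob 0.61 [275. 209.  27.  27.] 397 [[0.512, -0.021, 0.156], [0.529, -0.003, 0.169], [0.551, 0.021, 0.19]]
scene lid 0.62 [308. 193.  61.  46.] 1980 [[0.57, -0.087, 0.15], [0.614, -0.042, 0.164], [0.672, 0.025, 0.199]]
scene board 0.76 [354. 322. 136. 119.] 8587 [[0.412, -0.366, 0.012], 
[... 514 characters left out ...]
.077, 0.183]]
top chopper 0.62 [364. 226. 113.  93.] 6042 [[0.413, -0.365, 0.009], [0.494, -0.238, 0.017], [0.578, -0.116, 0.02]]
top knob 0.58 [270. 225.  20.  26.] 391 [[0.509, -0.016, 0.159], [0.528, 0.004, 0.165], [0.557, 0.026, 0.191]]
top lid 0.97 [275. 182.  54.  55.] 2356 [[0.569, -0.08, 0.153], [0.625, -0.022, 0.164], [0.69, 0.033, 0.2]]
top board 0.77 [364. 225. 111.  87.] 5824 [[0.416, -0.363, 0.013], [0.494, -0.238, 0.017], [0.576, -0.118, 0.021]]
top nut_dessert 0.72 [326. 148.  28.  35.] 732 [[0.691, -0.221, 0.001], [0.72, -0.187, 0.065], [0.763, -0.156, 0.071]]
top sleeve_stack 0.87 [191. 301.  32.  25.] 502 [[0.384, 0.202, 0.003], [0.418, 0.253, 0.077], [0.442, 0.267, 0.113]]
```

```bash
python3 - <<'E'
import cv2,numpy as np
a=cv2.imread('pics/scene0.png')[140:400,130:450];b=cv2.imread('pics/top0.png')[120:330,150:430]
a=cv2.resize(a,(400,325),interpolation=2);b=cv2.resize(b,(400,300),interpolation=2)
a=cv2.copyMakeBorder(a,0,0,0,0,0);b=cv2.copyMakeBorder(b,0,25,0,0,0)
cv2.imwrite('pics/v1.png',np.hstack([a,b]))
E
python3 - <<'E'
import sys;sys.path.insert(0,'.')
from h import *
for n in('scene0','top0'):
    C=np.load(f'{n}.npz')['C']; x,y,z=C[...,0],C[...,1],C[...,2]
    for nm,m in(('handle',(z>.187)&(z<.203)&(x>.575)&(x<.7)&(abs(y+.02)<.07)),('bar',(z>.178)&(z<.196)&(x>.48)&(x<.57)&(abs(y)<.05)),('lidtop',(z>.154)&(z<.17)&(x>.56)&(x<.72)&(abs(y+.02)<.08)),('board',(z>.012)&(z<.021)&(x<.6)&(y<-.1)&(x>.38)&(y>-.4))):
        P=C[m][:,:2].astype(np.float32)
        print(n,nm,len(P),C[m].mean(0).round(4),cv2.minAreaRect(P) if len(P) else '')
E
```

```text
scene0 handle 595 [ 0.6323 -0.0296  0.1961] ((0.6371613144874573, -0.026734646409749985), (0.05824993923306465, 0.06994712352752686), 74.6638412475586)
scene0 bar 150 [ 0.5333 -0.0012  0.1862] ((0.5350489020347595, 0.0008169505745172501), (0.015031035989522934, 0.045182760804891586), 2.943098783493042)
scene0 lidtop 1103 [ 0.614  -0.0373  0.1621] ((0.6309873461723328, -0.03136703372001648), (0.12816590070724487, 0.14060036838054657), 23.663986206054688)
scene0 board 8377 [ 0.4931 -0.2496  0.0159] ((0.506187915802002, -0.24089930951595306), (0.19092777371406555, 0.2659429907798767), 4.090914249420166)
top0 handle 702 [ 0.633  -0.0233  0.1972] ((0.6353080868721008, -0.02300574630498886), (0.056325171142816544, 0.06944409757852554), 76.43051147460938)
top0 bar 125 [0.5321 0.0028 0.1883] ((0.5328645706176758, 0.002951696515083313), (0.013910045847296715, 0.045006874948740005), 1.8122767210006714)
top0 lidtop 1559 [ 0.6263 -0.0223  0.1623] ((0.640791654586792, -0.021671026945114136), (0.1404288411140442, 0.15139447152614594), 32.77001190185547)
top0 board 5668 [ 0.4955 -0.2398  0.0166] ((0.4972798824310303, -0.24184921383857727), (0.17182494699954987, 0.26400721073150635), 4.809696674346924)
```

View pics/v1.png

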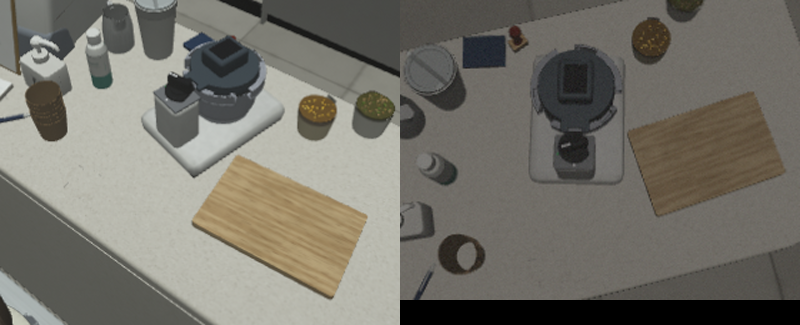

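Emit:
{"method": "jog_arm", "body": {"plan": [{"xyz": [10,-15,45],"twist": -0.09},{"xyz": [26,-36,15],"twist": -0.09},{"xyz": [28,-38,0],"twist": -0.09},{"xyz": [28,-38,0],"twist": -0.09},{"xyz": [28,-38,0],"twist": -0.09},{"xyz": [28,-38,0],"twist": -0.09},{"xyz": [28,-38,0],"twist": -0.09},{"xyz": [28,-38,0],"twist": -0.09},{"xyz": [28,-38,0],"twist": -0.09},{"xyz": [28,-38,0],"twist": -0.09}], "grip": 120}}

```text
time_s: 1.7
tcp_pos: [0.3972, 0.1675, 0.2923]
tcp_rot: [0.0, 0.552, 0.834, 0.001]
wrist_force: [0.7, 1.2, -0.6]
width: 0.0451
```

Emit:
{"method": "jog_arm", "body": {"plan": [{"xyz": [27,-33,0],"twist": -0.075},{"xyz": [27,-33,0],"twist": -0.075},{"xyz": [27,-33,0],"twist": -0.075},{"xyz": [27,-33,0],"twist": -0.075},{"xyz": [27,-33,0],"twist": -0.07},{"xyz": [0,0,0],"twist": 0}]}}

```text
time_s: 2.3
tcp_pos: [0.5385, -0.0106, 0.292]
tcp_rot: [0.002, 0.705, 0.709, 0.002]
wrist_force: [0.2, 0.6, -0.9]
width: 0.0451
```

```bash
cat > m.py <<'E'
from h import *
import sys
def measure(tag):
    s=robot.sense();p,d=robot.grab_frame('wrist');save(tag+'.png',p);C=cloud('wrist',d,s)
    x,y,z=C[...,0],C[...,1],C[...,2]
    for nm,m in(('handle',(z>.187)&(z<.205)&(x>.575)&(x<.7)&(abs(y+.02)<.07)),('bar',(z>.178)&(z<.196)&(x>.48)&(x<.575)&(abs(y)<.05)),('lidtop',(z>.154)&(z<.17)&(x>.56)&(x<.72)&(abs(y+.02)<.08))):
        P=C[m&(d>0)].astype(np.float32)
        if len(P)>5: print(nm,len(P),P.mean(0).round(4),cv2.minAreaRect(P[:,:2]))
    q=s['tcp_rot'];a=R.from_quat([q[1],q[2],q[3],q[0]]).as_matrix()
    print(s['time_s'],s['tcp_pos'].round(4),'jaw deg',np.degrees(np.arctan2(a[1,1],a[0,1])).round(2),s['joint_positions'].round(3))
    return p,d,C
measure(sys.argv[1])
E
python3 m.py w1
```

```text
Traceback (most recent call last):
  File "m.py", line 12, in <module>
    measure(sys.argv[1])
    ~~~~~~~^^^^^^^^^^^^^
  File "m.py", line 8, in measure
    if len(P)>5: print(nm,len(P),P.mean(0).round(4),cv2.minAreaRect(P[:,:2]))
                                                    ~~~~~~~~~~~~~~~^^^^^^^^^
cv2.error: OpenCV(4.12.0) /io/opencv/modules/imgproc/src/convhull.cpp:143: error: (-215:Assertion failed) total >= 0 && (depth == CV_32F || depth == CV_32S) in function 'convexHull'
```

View pics/w1.png

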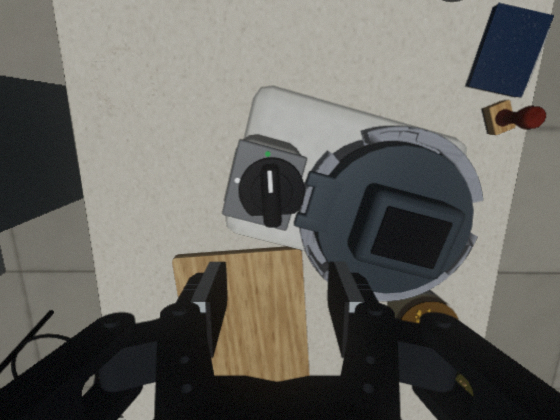

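```bash
sed -i 's/cv2.minAreaRect(P\[:,:2\])/cv2.minAreaRect(P[:,:2].copy())/' m.py; python3 m.py w2
```

```text
handle 6877 [ 0.6342 -0.0229  0.1961] ((0.6359320878982544, -0.025917891412973404), (0.05827323719859123, 0.0691896602511406), 75.03388977050781)
bar 1107 [0.5338 0.0026 0.1878] ((0.5337424874305725, 0.001515403389930725), (0.013973884284496307, 0.044912856072187424), 3.4063668251037598)
lidtop 10778 [ 0.6249 -0.011   0.1616] ((0.6323516368865967, -0.027247890830039978), (0.1372063010931015, 0.1281353384256363), 19.263835906982422)
2.35 [ 0.5374 -0.0092  0.2926] jaw deg 0.44 [-1.800e-02  8.500e-02  2.940e-01  1.776e+00  1.000e-03  1.546e+00]
```

Emit:
{"method": "jog_arm", "body": {"plan": [{"xyz": [-4,11,0],"twist": 0.05},{"xyz": [0,0,-40],"twist": 0},{"xyz": [0,0,-40],"twist": 0},{"xyz": [0,0,0],"twist": 0}]}}

```text
time_s: 2.8
tcp_pos: [0.5297, 0.0092, 0.2134]
tcp_rot: [0.002, 0.679, 0.734, 0.004]
wrist_force: [1.0, 0.0, -0.1]
width: 0.0453
```

Emit:
{"method": "jog_arm", "body": {"plan": [{"xyz": [3,-7,-10],"twist": -0.01},{"xyz": [0,0,0],"twist": 0}]}}

```text
time_s: 3.0
tcp_pos: [0.5325, 0.004, 0.2063]
tcp_rot: [0.004, 0.681, 0.732, 0.005]
wrist_force: [-0.8, -0.0, -0.4]
width: 0.0453
```

Emit:
{"method": "jog_arm", "body": {"plan": [{"xyz": [0,-2,-15],"twist": -0.01},{"xyz": [0,0,-15],"twist": 0},{"xyz": [0,0,-7],"twist": 0},{"xyz": [0,0,0],"twist": 0}]}}

```text
time_s: 3.4
tcp_pos: [0.5348, 0.0027, 0.1742]
tcp_rot: [0.007, 0.684, 0.729, 0.008]
wrist_force: [0.9, 0.3, -0.0]
width: 0.0451
```

Emit:
{"method": "jog_arm", "body": {"plan": [{"xyz": [-1,0,-6],"twist": 0},{"xyz": [0,0,0],"twist": 0}]}}

```text
time_s: 3.6
tcp_pos: [0.5342, 0.0027, 0.1689]
tcp_rot: [0.007, 0.684, 0.73, 0.009]
wrist_force: [0.4, 1.0, 0.9]
width: 0.0453
```

Emit:
{"method": "jog_arm", "body": {"plan": [{"xyz": [0,0,0],"twist": 0},{"xyz": [0,0,0],"twist": 0},{"xyz": [0,0,0],"twist": 0},{"xyz": [0,0,0],"twist": 0},{"xyz": [0,0,0],"twist": 0}], "grip": 255, "grip_force": 40}}

```text
time_s: 4.1
tcp_pos: [0.5346, 0.0027, 0.1698]
tcp_rot: [0.008, 0.684, 0.73, 0.009]
wrist_force: [1.4, 0.1, -0.1]
width: 0.0132
```

```bash
cat > st.py <<'E'
from h import *
s=robot.sense();q=s['tcp_rot'];a=R.from_quat([q[1],q[2],q[3],q[0]]).as_matrix()
print(round(s['time_s'],2),s['tcp_pos'].round(4),'jaw',np.degrees(np.arctan2(a[1,1],a[0,1])).round(2),'z',a[:,2].round(4),'F',s['wrist_force'].round(1),'M',s['moment'].round(2),s['joint_positions'].round(3),round(s['width'],4))
E
python3 st.py
```

```text
4.1 [0.5346 0.0027 0.1698] jaw 3.71 z [ 0.0234  0.003  -0.9997] F [ 1.4  0.1 -0.1] M [-0.01  0.15  0.  ] [ 0.004  0.012 -0.022  1.514  0.003  1.51 ] 0.0132
```

Emit:
{"method": "jog_arm", "body": {"plan": [{"xyz": [0,0,0],"twist": 0.1},{"xyz": [0,0,0],"twist": 0.12},{"xyz": [0,0,0],"twist": 0.12},{"xyz": [0,0,0],"twist": 0.12},{"xyz": [0,0,0],"twist": 0.12},{"xyz": [0,0,0],"twist": 0.12},{"xyz": [0,0,0],"twist": 0}]}}

```text
time_s: 4.8
tcp_pos: [0.5343, 0.0027, 0.1698]
tcp_rot: [0.004, 0.38, 0.925, 0.011]
wrist_force: [0.2, 2.1, -0.5]
width: 0.013
```

```bash
python3 st.py
```

```text
4.8 [0.5343 0.0027 0.1698] jaw 45.35 z [ 0.0147  0.017  -0.9997] F [ 0.2  2.1 -0.5] M [-0.16  0.1   0.07] [-0.004  0.02  -0.013  1.523  0.017  0.775] 0.013
```

Emit:
{"method": "jog_arm", "body": {"plan": [{"xyz": [0,0,0],"twist": 0.12},{"xyz": [0,0,0],"twist": 0.12},{"xyz": [0,0,0],"twist": 0.1},{"xyz": [0,0,0],"twist": 0.06},{"xyz": [0,0,0],"twist": 0.04},{"xyz": [0,0,0],"twist": 0}]}}

```text
time_s: 5.4
tcp_pos: [0.5341, 0.0026, 0.1698]
tcp_rot: [0.001, 0.171, 0.985, 0.011]
wrist_force: [0.7, 0.9, -0.9]
width: 0.0134
```

```bash
python3 st.py
```

```text
5.4 [0.5341 0.0026 0.1698] jaw 70.27 z [ 0.0057  0.0205 -0.9998] F [ 0.7  0.9 -0.9] M [-0.21  0.01  0.05] [-0.006  0.028 -0.004  1.532  0.02   0.338] 0.0134
```

Emit:
{"method": "jog_arm", "body": {"plan": [{"xyz": [0,0,0],"twist": 0.05},{"xyz": [0,0,0],"twist": 0.04},{"xyz": [0,0,0],"twist": 0.04},{"xyz": [0,0,0],"twist": 0.03},{"xyz": [0,0,0],"twist": 0.03}]}}

```text
time_s: 5.9
tcp_pos: [0.534, 0.0026, 0.1699]
tcp_rot: [0.0, 0.084, 0.996, 0.011]
wrist_force: [0.9, 1.8, 0.0]
width: 0.0134
```

```bash
python3 st.py
```

```text
5.9 [0.534  0.0026 0.1699] jaw 80.32 z [ 0.002   0.0212 -0.9998] F [0.9 1.8 0. ] M [ 0.07  0.04 -2.05] [-0.007  0.032 -0.     1.536  0.021  0.162] 0.0134
```

Emit:
{"method": "jog_arm", "body": {"plan": [{"xyz": [0,0,0],"twist": -0.03},{"xyz": [0,0,0],"twist": 0}]}}

```text
time_s: 6.1
tcp_pos: [0.534, 0.0026, 0.1698]
tcp_rot: [0.0, 0.101, 0.995, 0.011]
wrist_force: [0.2, 1.1, -1.1]
width: 0.013
```

Emit:
{"method": "jog_arm", "body": {"plan": [{"xyz": [0,0,0],"twist": 0},{"xyz": [0,0,0],"twist": 0},{"xyz": [0,0,0],"twist": 0},{"xyz": [0,0,25],"twist": 0},{"xyz": [0,0,45],"twist": 0},{"xyz": [0,0,45],"twist": 0},{"xyz": [-15,10,25],"twist": 0},{"xyz": [0,0,0],"twist": 0},{"xyz": [0,0,0],"twist": 0}], "grip": 100}}

```text
time_s: 7.0
tcp_pos: [0.5167, 0.0128, 0.3135]
tcp_rot: [-0.001, 0.097, 0.995, 0.011]
wrist_force: [0.4, 0.5, -0.7]
width: 0.0518
```

```bash
python3 st.py; python3 m.py w3
```

```text
7.0 [0.5167 0.0128 0.3135] jaw 78.82 z [-1.000e-04  2.120e-02 -9.998e-01] F [ 0.4  0.5 -0.7] M [ 0.01  0.   -0.01] [0.013 0.055 0.305 1.82  0.021 0.208] 0.0518
handle 4450 [ 0.6306 -0.0246  0.1958] ((0.6353060007095337, -0.02586214244365692), (0.057897306978702545, 0.06982757896184921), 75.02308654785156)
bar 892 [0.5319 0.0012 0.1875] ((0.533077597618103, 0.0009565446525812149), (0.01399906910955906, 0.04502176120877266), 75.27386474609375)
lidtop 6540 [ 0.6163 -0.0114  0.1614] ((0.6254724264144897, -0.016550645232200623), (0.11648837476968765, 0.13686564564704895), 74.07341766357422)
7.0 [0.5167 0.0128 0.3135] jaw deg 78.82 [0.013 0.055 0.305 1.82  0.021 0.208]
```

View pics/w3.png

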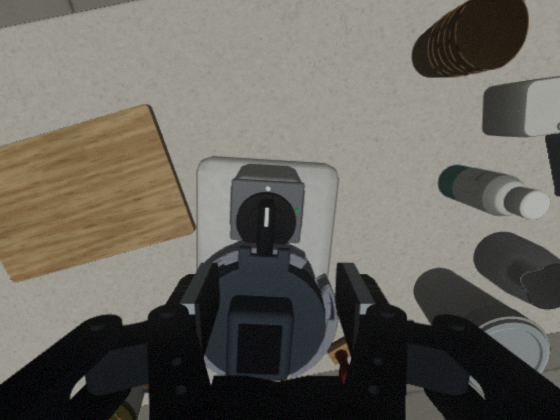

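Emit:
{"method": "jog_arm", "body": {"plan": [{"xyz": [40,-13,0],"twist": -0.02},{"xyz": [40,-13,0],"twist": -0.02},{"xyz": [36,-12,0],"twist": -0.02},{"xyz": [0,0,0],"twist": 0},{"xyz": [0,0,0],"twist": 0}], "grip": 0}}

```text
time_s: 7.55
tcp_pos: [0.6358, -0.0274, 0.3037]
tcp_rot: [-0.007, 0.128, 0.992, 0.01]
wrist_force: [0.1, 0.2, 0.0]
width: 0.0855
```

```bash
python3 st.py
```

```text
7.55 [ 0.6358 -0.0274  0.3037] jaw 75.32 z [-0.0109  0.0217 -0.9997] F [0.1 0.2 0. ] M [-0.07  0.02 -0.02] [-0.053  0.377  0.665  1.871  0.021  0.203] 0.0855
```

Emit:
{"method": "jog_arm", "body": {"plan": [{"xyz": [0,0,0],"twist": 0.148},{"xyz": [0,0,0],"twist": 0.148},{"xyz": [0,0,0],"twist": 0.148},{"xyz": [0,0,0],"twist": 0.148},{"xyz": [0,0,0],"twist": 0.148},{"xyz": [0,0,0],"twist": 0.148},{"xyz": [0,0,0],"twist": 0.148},{"xyz": [0,0,0],"twist": 0.148},{"xyz": [0,0,0],"twist": 0.148},{"xyz": [0,0,0],"twist": 0.148}]}}

```text
time_s: 8.55
tcp_pos: [0.6269, -0.0257, 0.3021]
tcp_rot: [-0.014, -0.584, 0.812, 0.002]
wrist_force: [0.2, -0.6, 0.7]
width: 0.0855
```

Emit:
{"method": "jog_arm", "body": {"plan": [{"xyz": [0,0,-12],"twist": 0},{"xyz": [0,0,-12],"twist": 0},{"xyz": [0,0,-12],"twist": 0},{"xyz": [0,0,-12],"twist": 0},{"xyz": [0,0,-12],"twist": 0},{"xyz": [0,0,-12],"twist": 0},{"xyz": [0,0,0],"twist": 0}]}}

```text
time_s: 9.25
tcp_pos: [0.6192, -0.0238, 0.229]
tcp_rot: [-0.014, -0.588, 0.809, 0.001]
wrist_force: [-0.2, 0.8, 0.2]
width: 0.0853
```

```bash
python3 st.py
```

```text
9.25 [ 0.6192 -0.0238  0.229 ] jaw 162.06 z [-0.0231 -0.0142 -0.9996] F [-0.2  0.8  0.2] M [ 0.04 -0.06  0.03] [-0.032  0.285  0.399  1.708 -0.015 -1.289] 0.0853
```

Emit:
{"method": "jog_arm", "body": {"plan": [{"xyz": [-45,0,20],"twist": 0},{"xyz": [-45,0,20],"twist": 0},{"xyz": [0,0,0],"twist": 0}]}}

```text
time_s: 9.55
tcp_pos: [0.5245, -0.0233, 0.2664]
tcp_rot: [-0.017, -0.589, 0.808, 0.003]
wrist_force: [0.2, -0.3, 1.1]
width: 0.0856
```

```bash
python3 st.py
```

```text
9.55 [ 0.5245 -0.0233  0.2664] jaw 162.13 z [-0.0308 -0.0139 -0.9994] F [ 0.2 -0.3  1.1] M [ 0.03 -0.05 -0.07] [-0.036  0.074  0.231  1.758 -0.015 -1.295] 0.0856
```

Emit:
{"method": "jog_arm", "body": {"plan": [{"xyz": [0,0,-40],"twist": 0},{"xyz": [0,0,0],"twist": 0}]}}

```text
time_s: 9.75
tcp_pos: [0.5229, -0.0231, 0.2272]
tcp_rot: [-0.015, -0.589, 0.808, 0.003]
wrist_force: [-0.2, 1.0, -0.1]
width: 0.0855
```

```bash
python3 st.py
```

```text
9.75 [ 0.5229 -0.0231  0.2272] jaw 162.17 z [-0.0279 -0.014  -0.9995] F [-0.2  1.  -0.1] M [ 0.01 -0.03  0.01] [-0.036  0.049  0.128  1.677 -0.015 -1.295] 0.0855
```

Emit:
{"method": "jog_arm", "body": {"plan": [{"xyz": [0,0,45],"twist": 0},{"xyz": [0,0,45],"twist": 0},{"xyz": [0,0,0],"twist": 0}]}}

```text
time_s: 10.05
tcp_pos: [0.5206, -0.0228, 0.3225]
tcp_rot: [-0.016, -0.589, 0.808, 0.003]
wrist_force: [0.6, 0.7, 0.1]
width: 0.0853
```

```bash
python3 st.py
```

```text
10.05 [ 0.5206 -0.0228  0.3225] jaw 162.21 z [-0.0291 -0.014  -0.9995] F [0.6 0.7 0.1] M [-0.02 -0.12  0.02] [-0.035  0.103  0.374  1.87  -0.015 -1.296] 0.0853
```

Emit:
{"method": "jog_arm", "body": {"plan": [{"xyz": [0,0,-15],"twist": 0},{"xyz": [0,0,0],"twist": 0},{"xyz": [0,0,-15],"twist": 0},{"xyz": [0,0,0],"twist": 0},{"xyz": [0,0,-15],"twist": 0},{"xyz": [0,0,0],"twist": 0},{"xyz": [0,0,-15],"twist": 0},{"xyz": [0,0,0],"twist": 0}]}}

```text
time_s: 10.85
tcp_pos: [0.5228, -0.0225, 0.2734]
tcp_rot: [-0.011, -0.59, 0.808, -0.001]
wrist_force: [0.2, 0.2, 0.1]
width: 0.0853
```

```bash
python3 st.py
```

```text
10.85 [ 0.5228 -0.0225  0.2734] jaw 162.26 z [-0.0176 -0.0145 -0.9997] F [0.2 0.2 0.1] M [ 0.03 -0.07 -0.01] [-0.035  0.061  0.23   1.758 -0.015 -1.296] 0.0853
```

Emit:
{"method": "jog_arm", "body": {"plan": [{"xyz": [0,0,-12],"twist": 0},{"xyz": [0,0,0],"twist": 0},{"xyz": [0,0,-12],"twist": 0},{"xyz": [0,0,0],"twist": 0},{"xyz": [0,0,-12],"twist": 0},{"xyz": [0,0,0],"twist": 0},{"xyz": [0,0,45],"twist": 0},{"xyz": [0,0,40],"twist": 0},{"xyz": [0,0,0],"twist": 0}]}}

```text
time_s: 11.75
tcp_pos: [0.521, -0.0224, 0.3297]
tcp_rot: [-0.011, -0.59, 0.808, -0.001]
wrist_force: [-0.5, -0.5, -0.3]
width: 0.0852
```

```bash
python3 st.py
```

```text
11.75 [ 0.521  -0.0224  0.3297] jaw 162.27 z [-0.0177 -0.0145 -0.9997] F [-0.5 -0.5 -0.3] M [-0.01 -0.06 -0.02] [-0.035  0.098  0.384  1.874 -0.015 -1.296] 0.0852
```

Emit:
{"method": "jog_arm", "body": {"plan": [{"xyz": [0,0,-12],"twist": 0},{"xyz": [0,0,0],"twist": 0},{"xyz": [0,0,-12],"twist": 0},{"xyz": [0,0,0],"twist": 0},{"xyz": [0,0,-12],"twist": 0},{"xyz": [0,0,0],"twist": 0},{"xyz": [0,0,-12],"twist": 0},{"xyz": [0,0,0],"twist": 0}]}}

```text
time_s: 12.55
tcp_pos: [0.5198, -0.0224, 0.2783]
tcp_rot: [-0.013, -0.59, 0.808, 0.0]
wrist_force: [-0.2, -0.4, -0.8]
width: 0.0855
```

```bash
python3 st.py
```

```text
12.55 [ 0.5198 -0.0224  0.2783] jaw 162.27 z [-0.0214 -0.0144 -0.9997] F [-0.2 -0.4 -0.8] M [ 0.01  0.03 -0.06] [-0.035  0.06   0.239  1.771 -0.015 -1.296] 0.0855
```

Emit:
{"method": "jog_arm", "body": {"plan": [{"xyz": [11,0,0],"twist": -0.148},{"xyz": [11,0,0],"twist": -0.148},{"xyz": [11,0,0],"twist": -0.148},{"xyz": [11,0,0],"twist": -0.148},{"xyz": [11,0,0],"twist": -0.148},{"xyz": [11,0,0],"twist": -0.148},{"xyz": [11,0,0],"twist": -0.148},{"xyz": [11,0,0],"twist": -0.148},{"xyz": [11,0,0],"twist": -0.148},{"xyz": [11,0,0],"twist": -0.148}]}}

```text
time_s: 13.55
tcp_pos: [0.6325, -0.0223, 0.2881]
tcp_rot: [-0.007, 0.12, 0.993, 0.008]
wrist_force: [0.2, 0.1, 0.2]
width: 0.0854
```

Emit:
{"method": "jog_arm", "body": {"plan": [{"xyz": [5,-1,0],"twist": -0.02},{"xyz": [0,0,0],"twist": 0}]}}

```text
time_s: 13.75
tcp_pos: [0.6384, -0.0235, 0.2886]
tcp_rot: [-0.007, 0.13, 0.991, 0.008]
wrist_force: [-0.1, 0.2, 0.2]
width: 0.0854
```

```bash
python3 st.py
```

```text
13.75 [ 0.6384 -0.0235  0.2886] jaw 75.0 z [-0.0121  0.0171 -0.9998] F [-0.1  0.2  0.2] M [-0.    0.    0.01] [-0.044  0.369  0.624  1.839  0.017  0.218] 0.0854
```

Emit:
{"method": "jog_arm", "body": {"plan": [{"xyz": [-2,-2,-35],"twist": 0},{"xyz": [0,0,-35],"twist": 0},{"xyz": [0,0,0],"twist": 0}]}}

```text
time_s: 14.05
tcp_pos: [0.6358, -0.0256, 0.2187]
tcp_rot: [-0.006, 0.125, 0.992, 0.008]
wrist_force: [-0.4, 0.9, 0.4]
width: 0.0853
```

```bash
python3 st.py
```

```text
14.05 [ 0.6358 -0.0256  0.2187] jaw 75.63 z [-0.0097  0.0168 -0.9998] F [-0.4  0.9  0.4] M [ 0.01  0.03 -0.  ] [-0.048  0.31   0.41   1.682  0.016  0.203] 0.0853
```

Centred. Final descent to z≈0.167.

Emit:
{"method": "jog_arm", "body": {"plan": [{"xyz": [0,0,-20],"twist": 0},{"xyz": [0,0,-20],"twist": 0},{"xyz": [0,0,-8],"twist": 0},{"xyz": [0,0,0],"twist": 0}]}}

```text
time_s: 14.45
tcp_pos: [0.6357, -0.0256, 0.1771]
tcp_rot: [-0.003, 0.121, 0.993, 0.008]
wrist_force: [-0.1, -0.1, 0.1]
width: 0.0854
```

```bash
python3 st.py
```

```text
14.45 [ 0.6357 -0.0256  0.1771] jaw 76.14 z [-0.0042  0.0164 -0.9999] F [-0.1 -0.1  0.1] M [-0.03  0.02  0.01] [-0.048  0.29   0.305  1.591  0.016  0.194] 0.0854
```

Emit:
{"method": "jog_arm", "body": {"plan": [{"xyz": [0,0,-9],"twist": -0.02},{"xyz": [0,0,0],"twist": 0}]}}

```text
time_s: 14.65
tcp_pos: [0.6365, -0.0256, 0.1707]
tcp_rot: [-0.001, 0.131, 0.991, 0.008]
wrist_force: [0.7, 0.7, -0.0]
width: 0.0858
```

Emit:
{"method": "jog_arm", "body": {"plan": [{"xyz": [0,0,0],"twist": 0},{"xyz": [0,0,0],"twist": 0},{"xyz": [0,0,0],"twist": 0},{"xyz": [0,0,0],"twist": 0}], "grip": 255, "grip_force": 40}}

```text
time_s: 15.05
tcp_pos: [0.6372, -0.0259, 0.1732]
tcp_rot: [0.0, 0.13, 0.991, 0.008]
wrist_force: [0.3, -0.4, -1.0]
width: 0.0571
```

```bash
python3 st.py
```

```text
15.05 [ 0.6372 -0.0259  0.1732] jaw 75.0 z [ 0.0023  0.0155 -0.9999] F [ 0.3 -0.4 -1. ] M [-0.18  0.11  0.07] [-0.048  0.286  0.292  1.576  0.016  0.214] 0.0571
```

Emit:
{"method": "jog_arm", "body": {"plan": [{"xyz": [0,0,0],"twist": 0},{"xyz": [0,0,0],"twist": 0},{"xyz": [-1,0,-10],"twist": 0},{"xyz": [0,0,0],"twist": 0}], "grip": 0}}

```text
time_s: 15.45
tcp_pos: [0.6362, -0.0257, 0.1622]
tcp_rot: [0.0, 0.13, 0.991, 0.008]
wrist_force: [0.1, -0.4, -0.8]
width: 0.0858
```

```bash
python3 st.py
```

```text
15.45 [ 0.6362 -0.0257  0.1622] jaw 75.01 z [ 0.0022  0.0161 -0.9999] F [ 0.1 -0.4 -0.8] M [ 0.01 -0.    0.07] [-0.048  0.282  0.266  1.554  0.016  0.214] 0.0858
```

Emit:
{"method": "jog_arm", "body": {"plan": [{"xyz": [0,0,1],"twist": 0},{"xyz": [0,0,0],"twist": 0},{"xyz": [0,0,0],"twist": 0},{"xyz": [0,0,0],"twist": 0},{"xyz": [0,0,0],"twist": 0}], "grip": 255, "grip_force": 60}}

```text
time_s: 15.95
tcp_pos: [0.6358, -0.0259, 0.1632]
tcp_rot: [-0.0, 0.131, 0.991, 0.008]
wrist_force: [-0.8, -0.3, -1.5]
width: 0.0569
```

```bash
python3 st.py
```

```text
15.95 [ 0.6358 -0.0259  0.1632] jaw 75.0 z [ 0.0016  0.0158 -0.9999] F [-0.8 -0.3 -1.5] M [-0.04  0.14 -0.04] [-0.048  0.282  0.268  1.556  0.016  0.214] 0.0569
```

Emit:
{"method": "jog_arm", "body": {"plan": [{"xyz": [0,0,0],"twist": 0.03},{"xyz": [0,0,0],"twist": 0.04},{"xyz": [0,0,0],"twist": 0.04},{"xyz": [0,0,0],"twist": 0.04}]}}

```text
time_s: 16.35
tcp_pos: [0.6353, -0.0258, 0.1632]
tcp_rot: [-0.001, 0.054, 0.998, 0.008]
wrist_force: [0.5, 1.3, -0.0]
width: 0.0571
```

```bash
python3 st.py
```

```text
16.35 [ 0.6353 -0.0258  0.1632] jaw 83.78 z [-0.002   0.016  -0.9999] F [ 0.5  1.3 -0. ] M [-0.01  0.05 -0.43] [-0.048  0.284  0.271  1.56   0.016  0.061] 0.0571
```

Emit:
{"method": "jog_arm", "body": {"plan": [{"xyz": [0,0,0],"twist": 0.04},{"xyz": [0,0,0],"twist": 0.04},{"xyz": [0,0,0],"twist": 0.04},{"xyz": [0,0,0],"twist": 0.04},{"xyz": [0,0,0],"twist": 0.02},{"xyz": [0,0,0],"twist": 0.02},{"xyz": [0,0,0],"twist": 0.02},{"xyz": [0,0,0],"twist": 0.02}]}}

```text
time_s: 17.15
tcp_pos: [0.6345, -0.0252, 0.1631]
tcp_rot: [-0.003, -0.07, 0.998, 0.008]
wrist_force: [-1.7, 0.3, 1.4]
width: 0.0571
```

```bash
python3 st.py
```

```text
17.15 [ 0.6345 -0.0252  0.1631] jaw 98.03 z [-0.0079  0.016  -0.9998] F [-1.7  0.3  1.4] M [-0.23  0.27 -0.31] [-0.047  0.289  0.276  1.567  0.016 -0.187] 0.0571
```

Emit:
{"method": "jog_arm", "body": {"plan": [{"xyz": [0.2,0,0],"twist": 0.02},{"xyz": [0.2,0,0],"twist": 0.02},{"xyz": [0.2,0,0],"twist": 0.02},{"xyz": [0.2,0,0],"twist": 0.02},{"xyz": [0.2,0,0],"twist": 0.02},{"xyz": [0.2,0,0],"twist": 0.02},{"xyz": [0.2,0,0],"twist": 0.02},{"xyz": [0.2,0,0],"twist": 0.02}]}}

```text
time_s: 17.95
tcp_pos: [0.6363, -0.0257, 0.1632]
tcp_rot: [-0.004, -0.156, 0.988, 0.008]
wrist_force: [-2.7, -1.2, 2.4]
width: 0.0571
```

```bash
python3 st.py
```

```text
17.95 [ 0.6363 -0.0257  0.1632] jaw 107.97 z [-0.0104  0.0137 -0.9999] F [-2.7 -1.2  2.4] M [-0.38  0.23 -0.22] [-0.046  0.296  0.285  1.571  0.013 -0.36 ] 0.0571
```

Emit:
{"method": "jog_arm", "body": {"plan": [{"xyz": [0,0,0],"twist": 0.02},{"xyz": [0,0,0],"twist": 0.02},{"xyz": [0,0,0],"twist": 0.02},{"xyz": [0,0,0],"twist": 0.02},{"xyz": [0,0,0],"twist": 0.02},{"xyz": [0,0,0],"twist": 0.02}]}}

```text
time_s: 18.55
tcp_pos: [0.6368, -0.0257, 0.1633]
tcp_rot: [-0.004, -0.221, 0.975, 0.007]
wrist_force: [0.2, -0.9, 0.3]
width: 0.0571
```

```bash
python3 st.py
```

```text
18.55 [ 0.6368 -0.0257  0.1633] jaw 115.48 z [-0.0109  0.0124 -0.9999] F [ 0.2 -0.9  0.3] M [-0.28  0.13 -0.2 ] [-0.046  0.297  0.287  1.572  0.012 -0.491] 0.0571
```

Emit:
{"method": "jog_arm", "body": {"plan": [{"xyz": [0,0,0],"twist": 0.02},{"xyz": [0,0,0],"twist": 0.02},{"xyz": [0,0,0],"twist": 0.02},{"xyz": [0,0,0],"twist": 0.02},{"xyz": [0,0,0],"twist": 0.02},{"xyz": [0,0,0],"twist": 0.02}]}}

```text
time_s: 19.15
tcp_pos: [0.6363, -0.0252, 0.1633]
tcp_rot: [-0.005, -0.283, 0.959, 0.008]
wrist_force: [-3.2, 2.5, 1.9]
width: 0.0571
```

```bash
python3 st.py
```

```text
19.15 [ 0.6363 -0.0252  0.1633] jaw 122.9 z [-0.0137  0.0121 -0.9998] F [-3.2  2.5  1.9] M [ 0.33  0.89 -2.97] [-0.045  0.299  0.289  1.575  0.011 -0.619] 0.0571
```

Emit:
{"method": "jog_arm", "body": {"plan": [{"xyz": [0,0,0],"twist": -0.01}]}}

```text
time_s: 19.25
tcp_pos: [0.6363, -0.0251, 0.1633]
tcp_rot: [-0.005, -0.278, 0.96, 0.008]
wrist_force: [0.4, -0.2, 1.9]
width: 0.0574
```

```bash
python3 st.py
```

```text
19.25 [ 0.6363 -0.0251  0.1633] jaw 122.32 z [-0.0135  0.0125 -0.9998] F [ 0.4 -0.2  1.9] M [-0.18 -0.04 -0.28] [-0.045  0.299  0.289  1.575  0.012 -0.609] 0.0574
```

Emit:
{"method": "jog_arm", "body": {"plan": [{"xyz": [0,0,2],"twist": 0},{"xyz": [0,0,3],"twist": 0},{"xyz": [0,0,4],"twist": 0}]}}

```text
time_s: 19.55
tcp_pos: [0.6359, -0.0251, 0.1694]
tcp_rot: [-0.007, -0.278, 0.96, 0.008]
wrist_force: [1.7, -0.1, -8.1]
width: 0.0573
```

```bash
python3 st.py
```

```text
19.55 [ 0.6359 -0.0251  0.1694] jaw 122.33 z [-0.0173  0.0125 -0.9998] F [ 1.7 -0.1 -8.1] M [-0.1  -0.47 -0.48] [-0.045  0.303  0.306  1.592  0.012 -0.609] 0.0573
```

Emit:
{"method": "jog_arm", "body": {"plan": [{"xyz": [0.2,0,4],"twist": 0},{"xyz": [0.2,0,5],"twist": 0},{"xyz": [0.2,0,5],"twist": 0},{"xyz": [0,0,5],"twist": 0},{"xyz": [0,0,5],"twist": 0}]}}

```text
time_s: 20.05
tcp_pos: [0.6368, -0.025, 0.1963]
tcp_rot: [-0.006, -0.279, 0.96, 0.008]
wrist_force: [0.3, -0.3, -4.0]
width: 0.0571
```

```bash
python3 st.py
```

```text
20.05 [ 0.6368 -0.025   0.1963] jaw 122.45 z [-0.0163  0.0123 -0.9998] F [ 0.3 -0.3 -4. ] M [-0.02 -0.    0.02] [-0.044  0.311  0.368  1.645  0.012 -0.611] 0.0571
```

Emit:
{"method": "jog_arm", "body": {"plan": [{"xyz": [0,0,15],"twist": 0},{"xyz": [0,0,25],"twist": 0},{"xyz": [0,0,30],"twist": 0},{"xyz": [0,0,25],"twist": 0},{"xyz": [-10,-15,5],"twist": 0},{"xyz": [-18,-28,0],"twist": 0},{"xyz": [-20,-30,0],"twist": 0},{"xyz": [-20,-30,0],"twist": 0},{"xyz": [-20,-30,0],"twist": 0},{"xyz": [0,0,0],"twist": 0}]}}

```text
time_s: 21.05
tcp_pos: [0.5427, -0.1633, 0.3022]
tcp_rot: [-0.005, -0.281, 0.96, 0.007]
wrist_force: [0.7, 0.1, -2.5]
width: 0.0573
```

```bash
python3 st.py
python3 - <<'E'
from h import *
p,d=robot.grab_frame('scene');C=cloud('scene',d);m=(C[...,2]>.012)&(C[...,2]<.021)&(d>0)
for r in robot.silhouettes('scene','board')[:1]:
    X=C[m&r['region']][:,:2].astype(np.float32).copy()
    # robust rect: trim outliers by erosion
    k=cv2.erode((m&r['region']).astype(np.uint8),np.ones((3,3)));X=C[k>0][:,:2].astype(np.float32).copy()
    print(len(X),cv2.minAreaRect(X))
c=np.load('top0.npz')['C'];z=c[...,2]
k=cv2.erode(((z>.012)&(z<.021)&(c[...,0]<.62)&(c[...,1]<-.08)&(c[...,0]>.36)&(c[...,1]>-.42)).astype(np.uint8),np.ones((3,3)))
print(cv2.minAreaRect(c[k>0][:,:2].astype(np.float32).copy()))
E
```

```text
21.05 [ 0.5427 -0.1633  0.3022] jaw 122.68 z [-0.0138  0.0107 -0.9998] F [ 0.7  0.1 -2.5] M [ 0.04 -0.04 -0.01] [-0.295  0.188  0.428  1.828  0.006 -0.866] 0.0573
7361 ((0.4971141815185547, -0.2433570772409439), (0.16928625106811523, 0.2566010355949402), 4.306748867034912)
((0.4972343444824219, -0.24161799252033234), (0.1641218066215515, 0.25718551874160767), 4.601007461547852)
```

Emit:
{"method": "jog_arm", "body": {"plan": [{"xyz": [-15,-26,0],"twist": 0},{"xyz": [-15,-26,0],"twist": 0},{"xyz": [-13,-22,0],"twist": 0},{"xyz": [0,0,0],"twist": 0},{"xyz": [0,0,-20],"twist": 0},{"xyz": [0,0,-30],"twist": 0},{"xyz": [0,0,-35],"twist": 0},{"xyz": [0,0,-35],"twist": 0},{"xyz": [0,0,-30],"twist": 0},{"xyz": [0,0,0],"twist": 0}]}}

```text
time_s: 22.15
tcp_pos: [0.5042, -0.2291, 0.1443]
tcp_rot: [-0.004, -0.287, 0.958, 0.009]
wrist_force: [-0.7, 0.6, -3.2]
width: 0.0572
```

```bash
python3 st.py
python3 - <<'E'
from h import *
p,d=robot.grab_frame('scene');save('s2.png',cv2.resize(p[130:400,130:490],None,fx=2,fy=2))
E
```

```text
22.15 [ 0.5042 -0.2291  0.1443] jaw 123.39 z [-0.012   0.0144 -0.9998] F [-0.7  0.6 -3.2] M [-0.    0.02  0.  ] [-0.431  0.098  0.019  1.509  0.008 -1.014] 0.0572
```

View pics/s2.png

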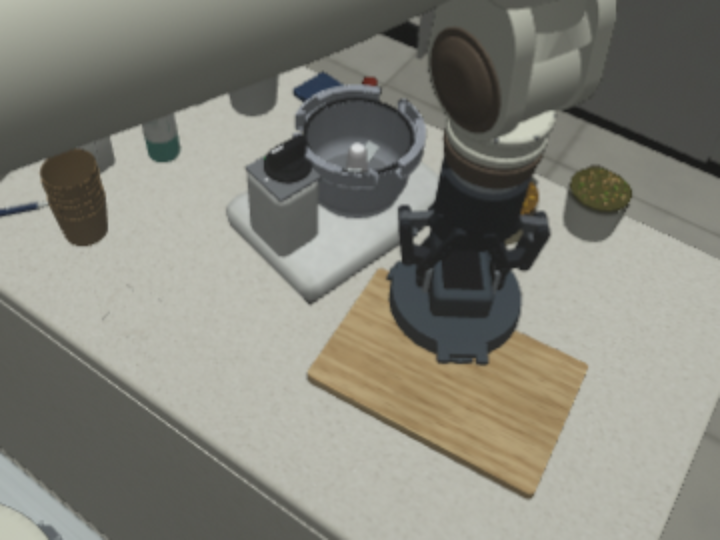

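Emit:
{"method": "jog_arm", "body": {"plan": [{"xyz": [-6,-12,0],"twist": 0},{"xyz": [0,0,-25],"twist": 0},{"xyz": [0,0,-25],"twist": 0},{"xyz": [0,0,-20],"twist": 0},{"xyz": [0,0,0],"twist": 0}]}}

```text
time_s: 22.7
tcp_pos: [0.5034, -0.2446, 0.0861]
tcp_rot: [0.003, -0.289, 0.957, 0.003]
wrist_force: [-0.8, 0.8, -3.3]
width: 0.0571
```

```bash
python3 st.py
```

```text
22.7 [ 0.5034 -0.2446  0.0861] jaw 123.55 z [ 0.0033  0.0066 -1.    ] F [-0.8  0.8 -3.3] M [-0.07  0.02 -0.02] [-0.456  0.103 -0.086  1.381  0.007 -1.042] 0.0571
```

Emit:
{"method": "jog_arm", "body": {"plan": [{"xyz": [-2,0,-10],"twist": 0},{"xyz": [-2,0,-10],"twist": 0},{"xyz": [-1,0,-6],"twist": 0},{"xyz": [0,0,-3],"twist": 0},{"xyz": [0,0,0],"twist": 0}]}}

```text
time_s: 23.2
tcp_pos: [0.5003, -0.2466, 0.0612]
tcp_rot: [0.005, -0.288, 0.957, 0.0]
wrist_force: [-0.4, -0.3, -2.8]
width: 0.0575
```

```bash
python3 st.py
```

```text
23.2 [ 0.5003 -0.2466  0.0612] jaw 123.53 z [ 0.0101  0.0031 -0.9999] F [-0.4 -0.3 -2.8] M [0.01 0.07 0.01] [-0.462  0.1   -0.139  1.325  0.007 -1.047] 0.0575
```

Emit:
{"method": "jog_arm", "body": {"plan": [{"xyz": [0,0,-4],"twist": 0},{"xyz": [0,0,-3],"twist": 0},{"xyz": [0,0,-2],"twist": 0},{"xyz": [0,0,-2],"twist": 0}]}}

```text
time_s: 23.6
tcp_pos: [0.5009, -0.2467, 0.0504]
tcp_rot: [0.006, -0.289, 0.957, -0.0]
wrist_force: [-0.2, 0.9, -3.6]
width: 0.0574
```

```bash
python3 st.py
```

```text
23.6 [ 0.5009 -0.2467  0.0504] jaw 123.55 z [ 0.0114  0.0025 -0.9999] F [-0.2  0.9 -3.6] M [-0.03  0.06 -0.02] [-0.461  0.104 -0.155  1.302  0.007 -1.047] 0.0574
```

Emit:
{"method": "jog_arm", "body": {"plan": [{"xyz": [0,0,-1],"twist": 0},{"xyz": [0,0,-1],"twist": 0}]}}

```text
time_s: 23.8
tcp_pos: [0.501, -0.2466, 0.0482]
tcp_rot: [0.006, -0.289, 0.957, -0.0]
wrist_force: [-0.1, 2.4, 5.7]
width: 0.0572
```

```bash
python3 st.py
```

```text
23.8 [ 0.501  -0.2466  0.0482] jaw 123.55 z [ 0.0115  0.0026 -0.9999] F [-0.1  2.4  5.7] M [ 0.63  0.34 -0.09] [-0.461  0.105 -0.158  1.298  0.007 -1.047] 0.0572
```

Emit:
{"method": "jog_arm", "body": {"plan": [{"xyz": [0,0,-0.5],"twist": 0},{"xyz": [0,0,-0.5],"twist": 0}]}}

```text
time_s: 24.0
tcp_pos: [0.5011, -0.2466, 0.0482]
tcp_rot: [0.006, -0.289, 0.957, -0.001]
wrist_force: [-1.3, 1.0, 3.2]
width: 0.0572
```

```bash
python3 st.py
```

```text
24.0 [ 0.5011 -0.2466  0.0482] jaw 123.55 z [ 0.012   0.0025 -0.9999] F [-1.3  1.   3.2] M [ 0.46  0.78 -0.06] [-0.461  0.105 -0.159  1.297  0.008 -1.047] 0.0572
```

Emit:
{"method": "jog_arm", "body": {"plan": [{"xyz": [0,0,-0.5],"twist": 0},{"xyz": [0,0,-0.5],"twist": 0}], "grip_force": 20}}

```text
time_s: 24.2
tcp_pos: [0.5011, -0.2466, 0.0482]
tcp_rot: [0.006, -0.289, 0.957, -0.001]
wrist_force: [-2.7, 1.6, 6.4]
width: 0.0572
```

Emit:
{"method": "jog_arm", "body": {"plan": [{"xyz": [0,0,0],"twist": 0},{"xyz": [0,0,0],"twist": 0},{"xyz": [0,0,0],"twist": 0},{"xyz": [0,0,0],"twist": 0},{"xyz": [0,0,10],"twist": 0},{"xyz": [0,0,25],"twist": 0},{"xyz": [0,0,40],"twist": 0},{"xyz": [-10,0,40],"twist": 0},{"xyz": [-20,0,45],"twist": 0},{"xyz": [0,0,0],"twist": 0}], "grip": 0}}

```text
time_s: 25.2
tcp_pos: [0.4695, -0.246, 0.2151]
tcp_rot: [0.006, -0.289, 0.957, -0.001]
wrist_force: [1.1, -0.7, 0.6]
width: 0.0854
```

```bash
python3 st.py
python3 - <<'E'
from h import *
s=robot.sense();w,dw=robot.grab_frame('wrist');C=cloud('wrist',dw,s);z=C[...,2]
for nm,lo,hi in(('handle',.07,.09),('lidtop',.04,.055)):
    m=(z>lo)&(z<hi)&(dw>0)&(abs(C[...,0]-.5)<.1)&(abs(C[...,1]+.245)<.1);P=C[m]
    A=np.c_[P[:,:2],np.ones(len(P))];f=np.linalg.lstsq(A,P[:,2],rcond=None)[0]
    print(nm,len(P),P.mean(0).round(4),'slope',f[:2].round(4),cv2.minAreaRect(P[:,:2].astype(np.float32).copy()))
p,d=robot.grab_frame('top');q=cv2.resize(p[100:340,140:440],(400,320))
save('f.png',np.hstack([cv2.resize(w,(400,320)),q]))
E
```

```text
25.2 [ 0.4695 -0.246   0.2151] jaw 123.58 z [ 0.0129  0.0016 -0.9999] F [ 1.1 -0.7  0.6] M [-0.04  0.02  0.04] [-0.487  0.022  0.077  1.615  0.007 -1.073] 0.0854
handle 5110 [ 0.4991 -0.2494  0.0799] slope [0.0212 0.0089] ((0.5016054511070251, -0.24847747385501862), (0.06890511512756348, 0.05780285596847534), 34.062320709228516)
lidtop 9188 [ 0.4884 -0.2555  0.0454] slope [-0.0014 -0.0004] ((0.49921688437461853, -0.2548113167285919), (0.14322352409362793, 0.12801337242126465), 67.92277526855469)
```

View pics/f.png

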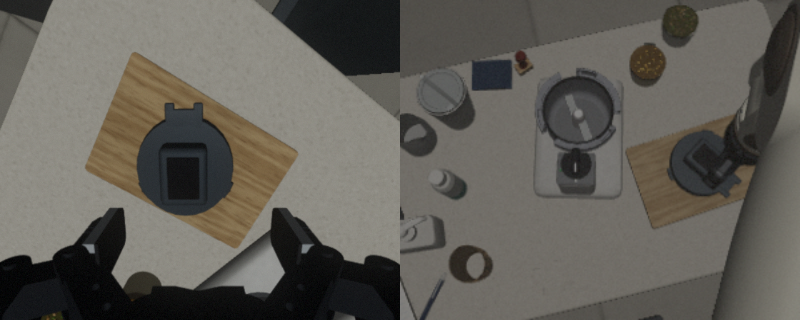

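Lid lies flat on the board (lid top 0.0454–0.046 m high, slope ~0), handle up and inside the edges. The knob points to off, the bowl is open, and the gripper is clear of everything.

```bash
python3 -c "
from rig import robot
print(robot.finish_job())"
```

```text
the job is handed in; nothing more can be done
None
```

The job is done and handed in at about 25 s of the 72 s allowed. I turned the knob to its off stop and turned the lid about 48° anticlockwise to its open stop. I then backed it off about 0.6°, lifted it straight off, carried it over the knob and set it on the board.

- **Knob:** after release, the wrist camera put the bar within 0.3° of the lid handle's line, with the white line towards the front. It also shows at off in the last top view.
- **Lid on the board:** its top face is level (slope about 0.1%) at about 45.4 mm, against 46 mm expected. The handle is up, and rim and ear are inside the board's edges. The fitted height of the handle's top sloped by about 2%, which disagrees. I put that down to the recess in the handle and trusted the larger lid face.
- **Set-down:** the lid met the board with about 10 N.
- **Open stop:** when the lid reached its stop, the wrist moment showed about 3 N m for at most one 0.1 s step, and I relaxed it at once. By my estimate, if a single lug took all of it, the load came close to the 50 N limit. That load could not be measured directly.
- **Tool tilt:** the tool drifted 1–2° off vertical during the moves and I could not correct it. It did not affect the result.
- **Bystanders:** I did not touch the dessert cup or the sleeve stack, and both stand in place in the last view.

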